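# Sweep the loose brass nuts into the parts tray

## Robot

A 6-joint arm with a two-finger parallel gripper is mounted at the origin on the work surface. World frame = base frame: x ahead of the robot, y to its left, z up, the work surface at z = 0. Lengths are in m, angles in degrees, forces in N, time in s.
With the tool pointing down it reaches from about 0.25 to 0.725 m from the base axis. Payload 9.7 kg.
Tool frame: the origin (TCP) lies between the finger pads, 19 mm behind the fingertips; this is the grasp point; z points along the fingers, y is the line along which they close (so a half turn about z gives the same grasp; the last joint's range is limited). The gripper opens to 85 mm and grips with 20 to 120 N. Pads are 22 mm wide; open, the fingers measure 114 mm over their backs; the gripper's body (76 mm by 85 mm) begins 54 mm behind the grasp point. The pads swing forward as they close: fully open they stand 13 mm farther back than shut.
Start: joints at [-72.995, 4.979, 10.078, 95.1, 0, 90], TCP at [0.161, -0.526, 0.25] pointing down, gripper open.
Joint ranges: [-179.16, 179.16], [-48.56, 103.87], [-65.8, 70.77], [-126.05, 130.52], [-82.76, 87.17], [-180, 180]. Speed limits (degrees/s): [127.2, 127.2, 147.25, 180, 180, 180].

## Interface

Orientations are given as [roll, pitch, yaw] about the fixed x, y, z axes, in that order (R = Rz(yaw) Ry(pitch) Rx(roll)).
In Python, from workcell import bot gives the robot as it stands.
- The arm moves only by the tool play_rows, never from a script. Its argument "steps" is a list that holds one entry, the list of rows, each a list of 4 numbers: the shift along the tool's x, y, z in m, then the turn about the tool's z in rad. In form: [[[tx, ty, tz, yaw], ...]]. A call has exactly 5 rows; each row shifts and turns the commanded pose from where the row before left it, along the tool's axes as they then stand; what a row does not reach is not made up. A row lasts 1/12 s, in which the tool goes at most 41.7 mm and 7.16 degrees, less where a joint would pass 70% of its speed; a pose out of reach is approached as far as the arm can. A call is refused whole if a number of a shift passes 0.0417 or a number of a turn 0.125, either way. A call with a gripper value outside its range is refused whole. "gripper" is the finger opening in m, from 0 to 0.0854, set as the call begins (left out, the last holds). The fingers move at their own pace and stop on an object; "squeeze" is the grip in N (left out, the last holds). Time passes only in rows, so rows that do not move let the fingers close, or fill a call up. It gives the time, the measured TCP pose, the force, the opening and the grip force at its end, in the units of the state.
- bot.get_obs(): the state, without advancing time (a new reading comes with each control period).
- bot.camera(name): name is "scene" or "side" or "wrist"; returns a dict with "img" (400x640x3 uint8, blue, green, red), "vfov" (degrees; the focal length in pixels is half the picture's height over the tangent of half this angle, whatever the lens; pixels are square), "cx", "cy" (the principal point, pixels), "xyz" and "attitude" of the camera in the world. Camera axes: x right, y down, z forward; pixel columns grow to the right and rows downward; lengths in m; the calibration is good to about 2 mm. A picture is of the moment at which its call begins. There is no depth.
- bot.job_done(): hands the job in; it is judged then, once.
The state is a dict: "time": time; "q": joint angles; "qd": joint speeds; "joint_efforts": joint torques, N m; "ee_pos": TCP position; "tcp_rot": TCP orientation; "wrist_force": force on the tool from outside, world axes, zero at the start; "torque": the same for the moment, N m; "opening": finger opening in m; "grasp_force": force on a finger pad.
Only numpy, scipy, OpenCV 4.12 (cv2) and the standard library are available. Lean on these libraries where they do the work, as an engineer would, in place of code of your own. Each camera call takes 0.05 s, during which the arm holds its last target. There are 200 camera calls.

## Task

Three brass nuts lie loose on the bench beside the blue three-sided parts tray. With closed fingers, sweep them along the bench and in through the tray's open front until every nut lies wholly inside the tray; no nut may be taken between the fingers or lifted off the bench. Leave the black knob that lies among them, and all the other things on the bench, where they are.

Things in the scene. Friction and masses are not known exactly. Their poses are not given: they have to be found in the camera images.
- tray: Blue parts tray fixed to the bench: three walls 25 mm high, 6 mm thick; no front wall, no sill, floor level with the bench. Inside 240 mm wide (own x, walls at -120 and +120 mm), 120 mm deep (own y: open front edge at -60, back wall at +60 mm). Origin: centre of the inner floor. Own +y points from the open front to the back; at yaw 0 the front faces world -y (the robot's right).
- tray_mouth (a point): Middle of the tray's open front edge, at bench height; same axes as the tray.
- nut1: One of three identical brass hexagon nuts (27 mm across flats, 31 mm across corners, 15 mm high, about 45 g, dark bore on top), loose and lying flat on the bench. Origin: centre of its underside; z up; its yaw is arbitrary.
- nut2: One of three identical brass hexagon nuts (27 mm across flats, 31 mm across corners, 15 mm high, about 45 g, dark bore on top), loose and lying flat on the bench. Origin: centre of its underside; z up; its yaw is arbitrary.
- nut3: One of three identical brass hexagon nuts (27 mm across flats, 31 mm across corners, 15 mm high, about 45 g, dark bore on top), loose and lying flat on the bench. Origin: centre of its underside; z up; its yaw is arbitrary.
- knob: Black plastic control knob with a white pointer line, loose among the nuts, not to be moved. 28 mm in diameter, 20 mm high, 30 g. Origin: centre of its underside.
- transformer: Small loose transformer, dark steel core with yellow winding, 44 x 46 mm and 34 mm high, 300 g, beyond the nuts; not to be moved. Origin: centre of its underside.
- spool: Solder spool standing on its flange, red flanges 60 mm in diameter, 48 mm high, 400 g; not to be moved. Origin: centre of its underside.
- screwdriver: Screwdriver lying on the bench to the robot's right, about 200 mm long, 26 mm high; not to be moved. Its own +x points from the handle to the tip; origin under its middle.
- jar: Closed glass jar with a red cap, 64 mm in diameter, 80 mm high, 300 g, behind the tray (to the robot's left); not to be moved. Origin: centre of its underside.

How it is judged (in metres and radians):
At the end, for the whole second after the job is handed in: All three nuts lie on the bench and at rest inside the tray: each nut's centre is between the side walls and the back wall, at least 13 mm behind the line of the open front edge. The knob, transformer, spool, screwdriver and jar are within 20 mm of where they stood (x of nut1 in the frame of tray between -0.12 and 0.12 m and y of nut1 in the frame of tray between -0.047 and 0.06 m and height (world z) of each of nut1, nut2, nut3 below 0.02 m and linear speed of each of nut1, nut2, nut3 below 0.02 m/s and x of nut2 in the frame of tray between -0.12 and 0.12 m and y of nut2 in the frame of tray between -0.047 and 0.06 m and x of nut3 in the frame of tray between -0.12 and 0.12 m and y of nut3 in the frame of tray between -0.047 and 0.06 m and distance of each of knob, transformer, spool, screwdriver, jar from where it was at the start of the episode below 0.02 m); the robot touches nothing.
It fails at once if a nut is lifted off the bench (its underside's centre more than 22 mm up) (height (world z) of any of nut1, nut2, nut3 above 0.022 m).
It fails at once if a nut is taken between the fingers (the lowered TCP, under 30 mm above the bench, is within 12 mm of a nut's centre as seen from above) (height (world z) of the grasp point below 0.03 m and (horizontal distance between the grasp point and nut1 below 0.012 m or horizontal distance between the grasp point and nut2 below 0.012 m or horizontal distance between the grasp point and nut3 below 0.012 m)).
It fails at once if the black knob is moved more than 20 mm (distance of knob from where it was at the start of the episode above 0.02 m).
It fails at once if the transformer, spool, screwdriver or jar is moved more than 20 mm (distance of any of transformer, spool, screwdriver, jar from where it was at the start of the episode above 0.02 m).
It also fails if it takes over 69 s, if anything falls off the work surface, if the arm or the gripper's body presses on something with over 40 N, if the wrist force passes 120 N, or if a joint passes its speed limit or range.

## Working session

There is one attempt and no reset: what is moved stays moved. The work goes in short steps, Python scripts to look and compute and a tool call to move; the robot and the scene stay as the last step left them, time stands still between calls to the robot, and variables do not carry over. Pictures are saved under pics/ and viewed, at most 10 in all, crops included, and the job is handed in when it is done.

Besides the shell and the picture viewer there is one more tool, called after ">>>" in YAML: its name, and indented under it one key for each argument. play_rows: Moves the arm, as the interface text tells. Its arguments: {"type":"object","properties":{"steps":{"type":"array","items":{"type":"array","items":{"type":"array","items":{"type":"number"}}}},"gripper":{"type":"number"},"squeeze":{"type":"number"}},"required":["steps"]}

```bash
mkdir -p pics; cat > h.py <<'E'
import numpy as np, cv2
from scipy.spatial.transform import Rotation as R
from workcell import bot
def cam(n):
    c=bot.camera(n); c['f']=200/np.tan(np.radians(c['vfov'])/2)
    c['R']=R.from_euler('xyz',c['attitude'],degrees=True).as_matrix(); return c
def ray(c,u,v,z=0):
    d=c['R']@np.array([(u-c['cx'])/c['f'],(v-c['cy'])/c['f'],1]); p=np.array(c['xyz'])
    return (p+d*(z-p[2])/d[2])[:2]
E
python3 - <<'E'
from h import *
for n in ('scene','side'):
    c=cam(n); cv2.imwrite(f'pics/{n}0.png',c['img']); print(n,c['vfov'],c['cx'],c['cy'],c['xyz'],c['attitude'])
o=bot.get_obs(); print(o['ee_pos'],o['tcp_rot'],o['time'],o['opening'])
E
```

```text
scene 53.762070866693406 322.082094785961 197.29641376827013 [1.55816291 0.07788443 0.75911633] [-126.83930875    1.15786415   93.58889374]
side 53.64814041008609 310.6473762369634 201.58483747296972 [ 0.24031536 -0.5591555   0.74461848] [-137.1839227    -0.95574575  -31.56323832]
[ 0.16078594 -0.52577988  0.24935072] [-1.79931236e+02  9.41859303e-04  1.70053086e+01] 0.1 0.08521705752099762
```

View pics/scene0.png

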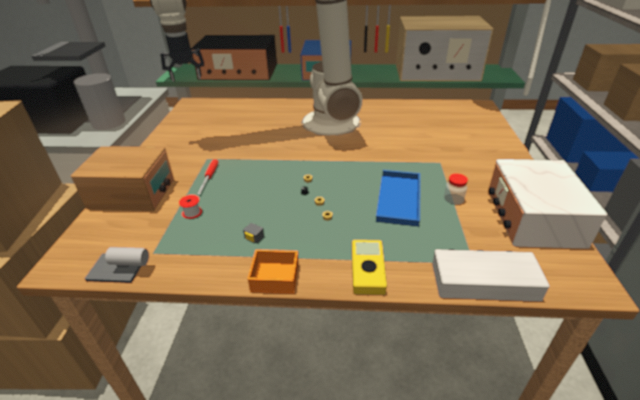

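View pics/side0.png

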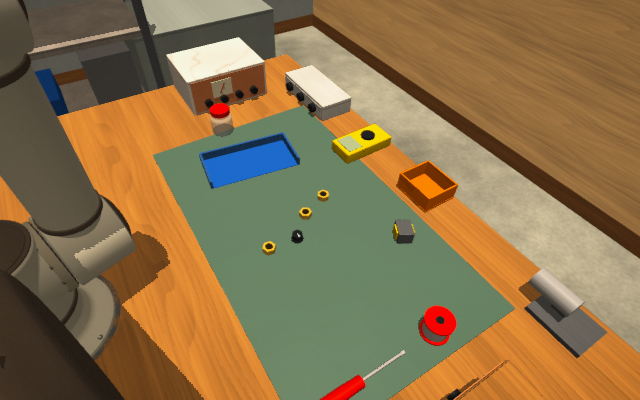

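The scene view shows the nuts at (308,178), (320,201) and (327,215), the knob at (305,190), and the tray around (399,197). The side view shows the nuts at (269,247), (306,213) and (323,195), the knob at (297,236), and the tray with its front edge between about (212,187) and (299,163).

```bash
cat >> h.py <<'E'
def blobs(c,lo,hi,z,amin=15,amax=2000):
    hsv=cv2.cvtColor(c['img'],cv2.COLOR_BGR2HSV); m=cv2.inRange(hsv,np.array(lo),np.array(hi))
    m=cv2.morphologyEx(m,cv2.MORPH_CLOSE,np.ones((5,5)))
    out=[]
    for k in cv2.findContours(m,cv2.RETR_EXTERNAL,cv2.CHAIN_APPROX_SIMPLE)[0]:
        h=cv2.convexHull(k); a=cv2.contourArea(h)
        if amin<a<amax:
            M=cv2.moments(h); u,v=M['m10']/a,M['m01']/a
            p=ray(c,u,v,z)
            if .2<p[0]<.75 and -.45<p[1]<.45: out.append((round(u),round(v),round(a),p.round(3).tolist()))
    return out
NUT=((18,120,70),(32,255,255)); BLK=((0,0,0),(180,255,45)); BLUE=((100,120,40),(125,255,255))
E
python3 - <<'E'
from h import *
for n in ('scene','side'):
    c=cam(n)
    print(n,'nuts',blobs(c,*NUT,.008)); print('knob',blobs(c,*BLK,.01)); print('red',blobs(c,(0,180,90),(5,255,255),.02))
    hsv=cv2.cvtColor(c['img'],cv2.COLOR_BGR2HSV); m=cv2.inRange(hsv,*map(np.array,BLUE))
    k=[k for k in cv2.findContours(m,0,2)[0] if 2000<cv2.contourArea(k)]
    for q in k:
        a=cv2.approxPolyDP(cv2.convexHull(q),4,True)[:,0]; print('tray',[(p.tolist(),ray(c,*p,0).round(3).tolist(),ray(c,*p,.025).round(3).tolist()) for p in a])
    if n=='side':
        cv2.imwrite('pics/s1.png',cv2.resize(c['img'][120:270,180:430],(800,480),interpolation=cv2.INTER_CUBIC))
E
```

```text
scene nuts [(249, 236, 58, [0.748, -0.194]), (327, 215, 50, [0.647, 0.02]), (319, 201, 43, [0.577, -0.009]), (308, 178, 34, [0.451, -0.056])]
knob [(304, 191, 16, [0.53, -0.059])]
red [(189, 201, 146, [0.608, -0.414]), (458, 180, 152, [0.461, 0.441]), (211, 168, 80, [0.418, -0.397])]
tray [([560, 98], [-0.267, 1.066], [-0.207, 1.034]), ([574, 100], [-0.245, 1.12], [-0.185, 1.086]), ([637, 157], [0.265, 1.119], [0.308, 1.085]), ([612, 190], [0.475, 0.927], [0.511, 0.899]), ([591, 190], [0.478, 0.861], [0.513, 0.835]), ([547, 138], [0.129, 0.857], [0.176, 0.831])]
side nuts [(269, 248, 140, [0.45, -0.057]), (395, 231, 54, [0.732, -0.169]), (305, 213, 112, [0.577, -0.008]), (323, 195, 98, [0.647, 0.02])]
knob [(440, 320, 26, [0.661, -0.391]), (404, 239, 91, [0.732, -0.198]), (297, 236, 102, [0.522, -0.064])]
red [(346, 389, 520, [0.423, -0.404]), (437, 325, 1089, [0.642, -0.399])]
tray [([299, 158], [0.672, 0.184], [0.658, 0.159]), ([292, 166], [0.638, 0.165], [0.625, 0.14]), ([211, 187], [0.413, 0.201], [0.407, 0.176]), ([199, 153], [0.436, 0.348], [0.429, 0.318]), ([282, 132], [0.689, 0.314], [0.674, 0.285])]
```

View pics/s1.png

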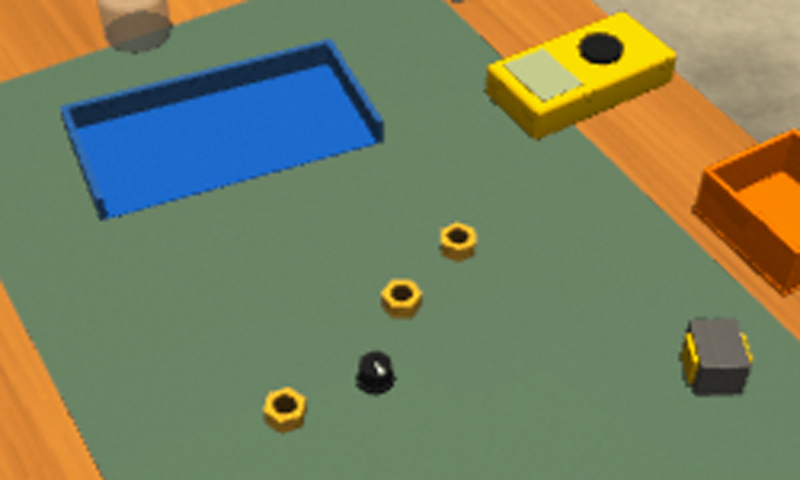

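>>> play_rows:
  steps:
    - [[0,0,0,0.125],[0,0,0,0.125],[0,0,0,0.125],[0,0,0,0.125],[0,0,0,0.125]]
  gripper: 0

```text
time: 0.62
ee_pos: [0.1608, -0.5259, 0.2498]
tcp_rot: [-180.0, 0.0, -19.2]
wrist_force: [-0.5, -0.4, -0.2]
opening: 0.0254
grasp_force: 0.0
```

>>> play_rows:
  steps:
    - [[0,0,0,0.125],[0,0,0,0.125],[0,0,0,0.125],[0,0,0,0.125],[0,0,0,0.117]]

```text
time: 1.03
ee_pos: [0.1609, -0.5259, 0.2498]
tcp_rot: [-180.0, 0.0, -54.5]
wrist_force: [-0.6, -0.8, 0.5]
opening: -0.0001
grasp_force: 0.0
```

>>> play_rows:
  steps:
    - [[0,0,0,0.125],[0.022,0.023,0.007,0],[0.022,0.023,0.007,0],[0.022,0.023,0.007,0],[0.022,0.023,0.007,0]]

```text
time: 1.45
ee_pos: [0.1219, -0.6485, 0.2216]
tcp_rot: [180.0, -0.0, -61.3]
wrist_force: [0.3, -0.3, 0.0]
opening: -0.0001
grasp_force: 0.0
```

>>> play_rows:
  steps:
    - [[0.022,0.023,0.007,0],[0.022,0.023,0.007,0],[0.022,0.023,0.007,0],[0.022,0.023,0.007,0],[0.022,0.023,0.007,0]]

```text
time: 1.87
ee_pos: [0.0747, -0.7967, 0.1868]
tcp_rot: [-180.0, 0.0, -61.3]
wrist_force: [0.2, -1.1, 1.2]
opening: 0.0001
grasp_force: 0.0
```

>>> play_rows:
  steps:
    - [[0.022,0.023,0.007,0],[0.022,0.023,0.007,0],[0.022,0.023,0.007,0],[0.022,0.023,0.007,0],[0.022,0.023,0.007,0]]

```text
time: 2.28
ee_pos: [0.0275, -0.8791, 0.1277]
tcp_rot: [178.3, -3.5, -61.3]
wrist_force: [0.4, 1.8, 0.3]
opening: -0.0001
grasp_force: 0.0
```

>>> play_rows:
  steps:
    - [[0.022,0.023,0.007,0],[0.022,0.023,0.007,0],[0.022,0.023,0.007,0],[0.02,0.023,0.007,0],[0,0.023,0.007,0]]

```text
time: 2.7
ee_pos: [-0.03, -0.9381, 0.077]
tcp_rot: [175.8, -8.0, -60.9]
wrist_force: [0.1, 0.5, -1.1]
opening: 0.0002
grasp_force: 0.0
```

The turn sign is opposite to what I assumed: a positive turn about tool z lowers yaw. The arm went the wrong way, but through free space with only small forces. I'll back it out and check each step.

>>> play_rows:
  steps:
    - [[-0.022,-0.023,-0.007,0],[-0.022,-0.023,-0.007,0],[-0.022,-0.023,-0.007,0],[-0.022,-0.023,-0.007,0],[-0.022,-0.023,-0.007,0]]

```text
time: 3.12
ee_pos: [0.0055, -0.8185, 0.0892]
tcp_rot: [175.8, -8.0, -61.1]
wrist_force: [-0.8, -1.0, 0.5]
opening: 0.0
grasp_force: 0.0
```

```bash
python3 - <<'E'
from h import *
o=bot.get_obs(); print(o['time'],o['q'],o['ee_pos'],o['tcp_rot'])
c=cam('scene'); print(blobs(c,*NUT,.008)); print('red',blobs(c,(0,180,90),(5,255,255),.02))
cv2.imwrite('pics/s2.png',c['img'])
E
```

```text
3.1167 [-8.96599293e+01  3.38810329e+01  2.83506375e+01  7.54375764e+01
  1.28500434e-01  1.51727377e+02] [ 0.00545539 -0.81849808  0.08919074] [175.80669213  -8.00779364 -61.0835153 ]
[(249, 236, 58, [0.748, -0.194]), (327, 215, 50, [0.648, 0.02]), (319, 201, 43, [0.577, -0.009]), (308, 178, 34, [0.451, -0.056])]
red [(189, 201, 146, [0.608, -0.414]), (458, 180, 150, [0.461, 0.441]), (211, 168, 82, [0.417, -0.397])]
```

View pics/s2.png

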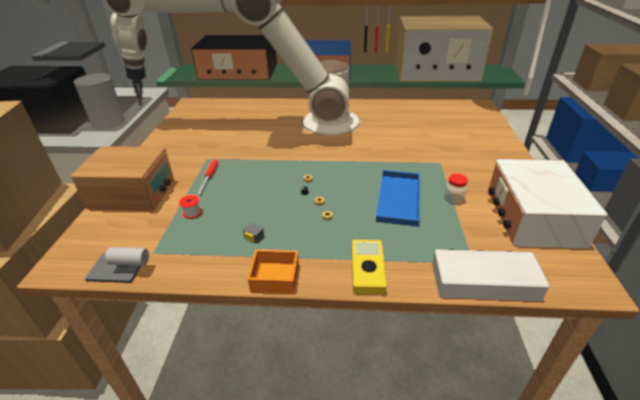

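The bench is untouched: nuts, knob, spool, screwdriver and jar are all where they were, and the arm is over free space on the left of the picture. The tool keeps a lean of about 9°, with the fingers pointing to -y. That is harmless for pushing towards +y. Next I turn the right way while rising.

>>> play_rows:
  steps:
    - [[0,0,-0.008,-0.125],[0,0,-0.008,-0.125],[0,0,-0.008,-0.125],[0,0,-0.008,-0.125],[0,0,-0.008,-0.125]]

```text
time: 3.58
ee_pos: [0.0053, -0.8138, 0.1299]
tcp_rot: [171.9, -4.0, -24.9]
wrist_force: [0.0, 1.3, 0.1]
opening: -0.0001
grasp_force: 0.0
```

>>> play_rows:
  steps:
    - [[0,0,-0.008,-0.125],[0,0,-0.008,-0.125],[0,0,-0.008,-0.125],[0,0,-0.008,-0.125],[0,0,-0.008,-0.125]]

```text
time: 4.0
ee_pos: [0.0052, -0.8075, 0.1692]
tcp_rot: [171.1, 1.5, 10.5]
wrist_force: [1.1, -0.0, -0.0]
opening: 0.0001
grasp_force: 0.0
```

>>> play_rows:
  steps:
    - [[0,0,-0.008,-0.125],[0,0,-0.008,-0.125],[0,0,-0.008,-0.125],[0,0,-0.008,-0.125],[0,0,-0.008,-0.125]]

```text
time: 4.42
ee_pos: [0.0051, -0.8012, 0.2088]
tcp_rot: [173.6, 6.4, 46.1]
wrist_force: [0.5, 0.0, 0.5]
opening: -0.0001
grasp_force: 0.0
```

>>> play_rows:
  steps:
    - [[0,0,0,-0.125],[0,0,0,-0.125],[0,0,0,-0.125],[0,0,0,-0.125],[0,0,0,-0.125]]

```text
time: 4.83
ee_pos: [0.005, -0.8013, 0.2083]
tcp_rot: [178.6, 8.9, 82.1]
wrist_force: [-0.1, -0.8, 0.3]
opening: 0.0
grasp_force: 0.0
```

```bash
cat >> h.py <<'E'
def rows(target,n):
    o=bot.get_obs(); Rm=R.from_euler('xyz',o['tcp_rot'],degrees=True).as_matrix()
    d=np.array(target)-o['ee_pos']
    print('t',o['time'],'pos',np.round(o['ee_pos'],4),'rot',np.round(o['tcp_rot'],2),'toolx',Rm[:,0].round(3),'tooly',Rm[:,1].round(3),'toolz',Rm[:,2].round(3)); print('q',np.round(o['q'],1),'total',(Rm.T@d).round(4),'per row',(Rm.T@d/n).round(4))
E
python3 - <<'E'
from h import *
rows([.581,-.05,.11],20)
E
```

```text
t 4.8333 pos [ 0.005  -0.8013  0.2083] rot [178.58   8.93  82.13] toolx [ 0.135  0.979 -0.155] tooly [ 0.991 -0.133  0.024] toolz [ 0.003 -0.157 -0.988]
q [-89.7  32.6  39.7  88.1   0.1   8.1] total [ 0.8284  0.4683 -0.019 ] per row [ 0.0414  0.0234 -0.001 ]
```

>>> play_rows:
  steps:
    - [[0.0304,0.0136,-0.0013,0],[0.0304,0.0136,-0.0013,0],[0.0304,0.0136,-0.0013,0],[0.0304,0.0136,-0.0013,0],[0.0304,0.0136,-0.0013,0]]

```text
time: 5.25
ee_pos: [0.0945, -0.6597, 0.1926]
tcp_rot: [178.5, 8.9, 81.8]
wrist_force: [0.9, 0.1, 0.4]
opening: -0.0003
grasp_force: 0.0
```

```bash
python3 - <<'E'
from h import *
rows([.444,-.098,.13],20)
E
```

```text
t 5.25 pos [ 0.0945 -0.6597  0.1926] rot [178.53   8.93  81.76] toolx [ 0.142  0.978 -0.155] tooly [ 0.99  -0.139  0.025] toolz [ 0.003 -0.157 -0.988]
q [-81.4  11.4  10.3  80.   -1.2  16.7] total [ 0.6084  0.2661 -0.0253] per row [ 0.0304  0.0133 -0.0013]
```

>>> play_rows:
  steps:
    - [[0.0304,0.0133,-0.0013,0],[0.0304,0.0133,-0.0013,0],[0.0304,0.0133,-0.0013,0],[0.0304,0.0133,-0.0013,0],[0.0304,0.0133,-0.0013,0]]

```text
time: 5.67
ee_pos: [0.1819, -0.5195, 0.1775]
tcp_rot: [178.5, 9.0, 81.8]
wrist_force: [0.7, 0.2, 1.0]
opening: 0.0001
grasp_force: 0.0
```

>>> play_rows:
  steps:
    - [[0.0304,0.0133,-0.0013,0],[0.0304,0.0133,-0.0013,0],[0.0304,0.0133,-0.0013,0],[0.0304,0.0133,-0.0013,0],[0.0304,0.0133,-0.0013,0]]

```text
time: 6.08
ee_pos: [0.2692, -0.3792, 0.1622]
tcp_rot: [178.5, 9.0, 81.8]
wrist_force: [0.6, -0.1, 0.5]
opening: 0.0005
grasp_force: 0.0
```

>>> play_rows:
  steps:
    - [[0.0304,0.0133,-0.0013,0],[0.0304,0.0133,-0.0013,0],[0.0304,0.0133,-0.0013,0],[0.0304,0.0133,-0.0013,0],[0.0304,0.0133,-0.0013,0]]

```text
time: 6.5
ee_pos: [0.3568, -0.2388, 0.1468]
tcp_rot: [178.5, 9.0, 81.8]
wrist_force: [0.8, -0.7, 0.6]
opening: -0.0002
grasp_force: 0.0
```

>>> play_rows:
  steps:
    - [[0.0304,0.0133,-0.0013,0],[0.0304,0.0133,-0.0013,0],[0.0304,0.0133,-0.0013,0],[0.0304,0.0133,-0.0013,0],[0,0,0,0]]

```text
time: 6.92
ee_pos: [0.4281, -0.1242, 0.1335]
tcp_rot: [178.5, 8.9, 82.0]
wrist_force: [0.1, -0.1, 0.4]
opening: 0.0004
grasp_force: 0.0
```

```bash
python3 - <<'E'
from h import *
rows([.444,-.099,.024],5)
c=cam('side'); print(blobs(c,*NUT,.008)); cv2.imwrite('pics/s3.png',c['img'])
E
```

```text
t 6.9167 pos [ 0.4281 -0.1242  0.1335] rot [178.53   8.88  82.02] toolx [ 0.137  0.978 -0.154] tooly [ 0.991 -0.135  0.025] toolz [ 0.004 -0.156 -0.988]
q [-10.9 -12.2 -19.5  80.8  -8.8  86.8] total [0.0438 0.0095 0.1043] per row [0.0088 0.0019 0.0209]
[(268, 250, 96, [0.446, -0.061]), (395, 231, 57, [0.731, -0.17]), (305, 213, 112, [0.577, -0.008]), (323, 195, 98, [0.647, 0.02])]
```

View pics/s3.png

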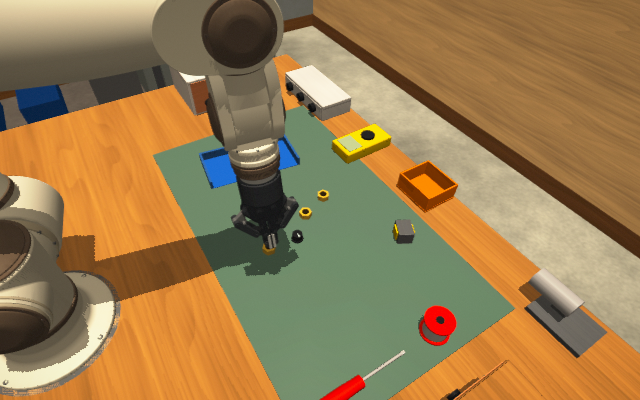

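The gripper hangs at about (270,235), above and just behind nut 1, with the knob clear at (297,236). Now I lower it and push nut 1 straight along the tray's y axis.

>>> play_rows:
  steps:
    - [[0.0088,0.0019,0.0209,0],[0.0088,0.0019,0.0209,0],[0.0088,0.0019,0.0209,0],[0.0088,0.0019,0.0209,0],[0.0088,0.0019,0.0209,0]]

```text
time: 7.38
ee_pos: [0.442, -0.1034, 0.0236]
tcp_rot: [178.5, 9.0, 81.7]
wrist_force: [-0.4, 0.3, -0.8]
opening: -0.0001
grasp_force: 0.0
```

```bash
python3 - <<'E'
from h import *
rows([.444+.134*.27,-.099+.991*.27,.024],30)
c=cam('side'); print(blobs(c,*NUT,.008)); 
E
```

```text
t 7.3833 pos [ 0.442  -0.1034  0.0236] rot [178.5    8.96  81.71] toolx [ 0.142  0.977 -0.156] tooly [ 0.99  -0.14   0.026] toolz [ 0.004 -0.158 -0.987]
q [ -7.9  -7.9 -28.1  68.3  -9.   90.1] total [ 2.712e-01 -2.000e-04 -4.320e-02] per row [ 0.009  -0.     -0.0014]
[(395, 231, 57, [0.731, -0.17]), (305, 213, 112, [0.577, -0.008]), (323, 195, 98, [0.647, 0.02])]
```

>>> play_rows:
  steps:
    - [[0.008,0,-0.0013,0],[0.008,0,-0.0013,0],[0.008,0,-0.0013,0],[0.008,0,-0.0013,0],[0.008,0,-0.0013,0]]

```text
time: 7.85
ee_pos: [0.4485, -0.0615, 0.0255]
tcp_rot: [178.4, 8.9, 81.8]
wrist_force: [-0.1, -0.3, 1.5]
opening: 0.0001
grasp_force: 0.3
```

>>> play_rows:
  steps:
    - [[0.008,0,-0.0013,0],[0.008,0,-0.0013,0],[0.008,0,-0.0013,0],[0.008,0,-0.0013,0],[0.008,0,-0.0013,0]]

```text
time: 8.27
ee_pos: [0.4535, -0.0212, 0.0245]
tcp_rot: [178.5, 9.0, 81.8]
wrist_force: [-0.0, -0.9, 0.2]
opening: 0.0001
grasp_force: 0.3
```

```bash
python3 - <<'E'
from h import *
rows([.48,.18,.024],25)
c=cam('scene'); print(blobs(c,*NUT,.008)); 
c=cam('wrist'); cv2.imwrite('pics/w1.png',c['img'])
print(blobs(c,*NUT,.012,50,40000))
E
```

```text
t 8.2667 pos [ 0.4535 -0.0212  0.0245] rot [178.52   8.95  81.8 ] toolx [ 0.141  0.978 -0.156] tooly [ 0.99  -0.139  0.026] toolz [ 0.003 -0.158 -0.987]
q [  2.6  -6.2 -26.5  70.   -9.1 100.7] total [ 0.2005 -0.0017 -0.0311] per row [ 0.008  -0.0001 -0.0012]
[(249, 236, 58, [0.748, -0.194]), (327, 215, 50, [0.648, 0.02]), (319, 201, 43, [0.577, -0.009]), (325, 180, 40, [0.461, 0.004])]
[(606, 204, 1095, [0.58, -0.011]), (327, 205, 3708, [0.459, 0.006]), (577, 189, 2004, [0.566, -0.002])]
```

View pics/w1.png

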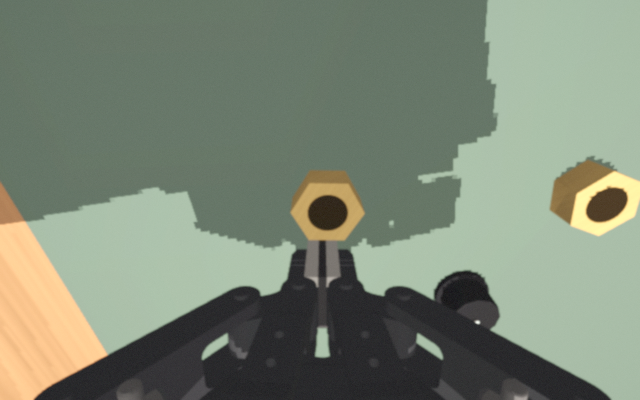

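The wrist view shows nut 1 seated flat and centred on the fingers at (327,205). I'll keep pushing.

>>> play_rows:
  steps:
    - [[0.008,0,-0.0013,0],[0.008,0,-0.0013,0],[0.008,0,-0.0013,0],[0.008,0,-0.0013,0],[0.008,0,-0.0013,0]]

```text
time: 8.78
ee_pos: [0.4591, 0.0189, 0.0247]
tcp_rot: [178.5, 9.0, 81.8]
wrist_force: [1.1, -0.5, 0.3]
opening: -0.0002
grasp_force: 0.1
```

>>> play_rows:
  steps:
    - [[0.008,0,-0.0013,0],[0.008,0,-0.0013,0],[0.008,0,-0.0013,0],[0.008,0,-0.0013,0],[0.008,0,-0.0013,0]]

```text
time: 9.2
ee_pos: [0.4648, 0.0591, 0.0249]
tcp_rot: [178.5, 9.0, 81.8]
wrist_force: [-0.1, 0.7, 0.1]
opening: 0.0002
grasp_force: 0.1
```

>>> play_rows:
  steps:
    - [[0.008,0,-0.0013,0],[0.008,0,-0.0013,0],[0.008,0,-0.0013,0],[0.008,0,-0.0013,0],[0.008,0,-0.0013,0]]

```text
time: 9.62
ee_pos: [0.4704, 0.0992, 0.0251]
tcp_rot: [178.5, 9.0, 81.8]
wrist_force: [-0.4, -0.4, 0.5]
opening: 0.0004
grasp_force: 0.1
```

```bash
cat >> h.py <<'E'
M0=np.array([.537,.178]); TA=np.radians(-7.7)
def tray(p):
    d=np.array(p)-M0; return np.round([d@[np.cos(TA),np.sin(TA)],d@[-np.sin(TA),np.cos(TA)]],3)
def nuts(n,amin=15):
    for b in blobs(cam(n),*NUT,.012 if n=='wrist' else .008,amin,40000): print(n,b,'tray',tray(b[3]))
E
python3 - <<'E'
from h import *
rows([.49,.20,.024],12)
nuts('scene'); nuts('wrist',400)
E
```

```text
t 9.6167 pos [0.4704 0.0992 0.0251] rot [178.52   8.95  81.79] toolx [ 0.141  0.978 -0.156] tooly [ 0.99  -0.139  0.026] toolz [ 0.003 -0.158 -0.987]
q [ 16.7  -0.3 -20.8  71.9  -8.7 115. ] total [ 0.1015  0.0054 -0.0148] per row [ 0.0085  0.0004 -0.0012]
scene (249, 236, 58, [0.748, -0.194]) tray [ 0.259 -0.34 ]
scene (327, 215, 50, [0.648, 0.02]) tray [ 0.131 -0.142]
scene (319, 201, 43, [0.577, -0.009]) tray [ 0.065 -0.18 ]
scene (361, 183, 46, [0.477, 0.124]) tray [-0.052 -0.062]
wrist (631, 326, 605, [0.629, 0.029]) tray [ 0.111 -0.135]
wrist (327, 205, 3663, [0.476, 0.127]) tray [-0.054 -0.059]
```

Nut 1 has about 0.11 m to go, tracking straight.

>>> play_rows:
  steps:
    - [[0.008,0,-0.0013,0],[0.008,0,-0.0013,0],[0.008,0,-0.0013,0],[0.008,0,-0.0013,0],[0.008,0,-0.0013,0]]

```text
time: 10.13
ee_pos: [0.476, 0.1393, 0.0253]
tcp_rot: [178.5, 8.9, 81.8]
wrist_force: [0.8, 0.7, 0.2]
opening: 0.0002
grasp_force: 0.1
```

>>> play_rows:
  steps:
    - [[0.008,0,-0.0013,0],[0.008,0,-0.0013,0],[0.008,0,-0.0013,0],[0.008,0,-0.0013,0],[0.008,0,-0.0013,0]]

```text
time: 10.55
ee_pos: [0.4816, 0.1795, 0.0255]
tcp_rot: [178.5, 9.0, 81.8]
wrist_force: [0.9, -1.2, -0.4]
opening: -0.0003
grasp_force: 0.1
```

>>> play_rows:
  steps:
    - [[0.008,0,-0.0013,0],[0.008,0,-0.0013,0],[0.006,0,-0.001,0],[0.004,0,-0.0006,0],[0,0,0,0]]

```text
time: 10.97
ee_pos: [0.4853, 0.2055, 0.0255]
tcp_rot: [178.5, 8.9, 81.8]
wrist_force: [-0.1, -0.4, 0.3]
opening: -0.0003
grasp_force: 0.0
```

```bash
python3 - <<'E'
from h import *
rows([.581,-.05,.11],15)
nuts('scene'); nuts('wrist',400)
E
```

```text
t 10.9667 pos [0.4853 0.2055 0.0255] rot [178.51   8.94  81.83] toolx [ 0.14   0.978 -0.155] tooly [ 0.99  -0.138  0.026] toolz [ 0.004 -0.157 -0.988]
q [ 27.1   7.4 -12.7  73.9  -8.2 125.4] total [-0.2495  0.1322 -0.0428] per row [-0.0166  0.0088 -0.0029]
scene (249, 236, 54, [0.748, -0.195]) tray [ 0.259 -0.341]
scene (327, 215, 50, [0.647, 0.02]) tray [ 0.13  -0.142]
scene (319, 201, 42, [0.577, -0.008]) tray [ 0.065 -0.179]
scene (394, 187, 22, [0.493, 0.231]) tray [-0.051  0.047]
wrist (328, 211, 1344, [0.491, 0.228]) tray [-0.052  0.043]
wrist (327, 189, 1712, [0.492, 0.239]) tray [-0.053  0.054]
```

>>> play_rows:
  steps:
    - [[-0.02,0,0.0032,0],[-0.0033,0.0005,-0.021,0],[-0.0033,0.0005,-0.021,0],[-0.0033,0.0005,-0.021,0],[-0.0033,0.0005,-0.021,0]]

```text
time: 11.48
ee_pos: [0.482, 0.1841, 0.1116]
tcp_rot: [178.5, 9.0, 81.8]
wrist_force: [0.8, 0.3, 0.6]
opening: 0.0002
grasp_force: 0.0
```

>>> play_rows:
  steps:
    - [[0,0,0,-0.12],[0,0,0,-0.115],[0,0,0,0],[0,0,0,0],[0,0,0,0]]

```text
time: 11.9
ee_pos: [0.482, 0.1844, 0.1104]
tcp_rot: [-179.4, 9.1, 95.2]
wrist_force: [-0.4, 0.6, -0.3]
opening: -0.0
grasp_force: 0.0
```

```bash
python3 - <<'E'
from h import *
rows([.581,-.055,.10],10)
E
```

```text
t 11.9 pos [0.482  0.1844 0.1104] rot [-179.35    9.06   95.2 ] toolx [-0.089  0.983 -0.157] tooly [ 0.996  0.089 -0.011] toolz [ 0.003 -0.158 -0.987]
q [ 25.2   3.4  -7.4  82.9  -8.3 110.3] total [-0.2427  0.0774  0.0483] per row [-0.0243  0.0077  0.0048]
```

>>> play_rows:
  steps:
    - [[-0.0243,0.0077,0.0048,0],[-0.0243,0.0077,0.0048,0],[-0.0243,0.0077,0.0048,0],[-0.0243,0.0077,0.0048,0],[-0.0243,0.0077,0.0048,0]]

```text
time: 12.32
ee_pos: [0.5321, 0.0638, 0.1053]
tcp_rot: [-179.3, 9.1, 95.3]
wrist_force: [-0.0, -0.0, 0.2]
opening: -0.0001
grasp_force: 0.0
```

>>> play_rows:
  steps:
    - [[-0.0243,0.0077,0.0048,0],[-0.0243,0.0077,0.0048,0],[-0.0243,0.0077,0.0048,0],[-0.0243,0.0077,0.0048,0],[-0.0243,0.0077,0.0048,0]]

```text
time: 12.73
ee_pos: [0.5818, -0.056, 0.1002]
tcp_rot: [-179.3, 9.0, 95.2]
wrist_force: [0.6, -0.1, 0.6]
opening: -0.0003
grasp_force: 0.0
```

>>> play_rows:
  steps:
    - [[0,0,0,0],[0.004,0,0.0249,0],[0.004,0,0.0249,0],[0.004,0,0.0249,0],[0,0,0,0]]

```text
time: 13.15
ee_pos: [0.5792, -0.0545, 0.0209]
tcp_rot: [-179.1, 9.0, 95.3]
wrist_force: [-0.7, 0.1, 0.3]
opening: -0.0004
grasp_force: 0.0
```

```bash
python3 - <<'E'
from h import *
rows([.577-.0924*.03,-.008-.9957*.03,.024],5)
nuts('scene'); nuts('wrist',400)
E
```

```text
t 13.15 pos [ 0.5792 -0.0545  0.0209] rot [-179.12    9.03   95.31] toolx [-0.091  0.983 -0.157] tooly [ 0.996  0.09  -0.015] toolz [-0.001 -0.158 -0.987]
q [-1.2 10.9 -9.2 69.7 -9.1 83.5] total [ 0.0164 -0.0035 -0.0057] per row [ 0.0033 -0.0007 -0.0011]
scene (249, 236, 54, [0.748, -0.195]) tray [ 0.259 -0.341]
scene (327, 215, 56, [0.647, 0.02]) tray [ 0.13  -0.142]
scene (319, 201, 54, [0.578, -0.008]) tray [ 0.066 -0.179]
scene (394, 187, 19, [0.493, 0.231]) tray [-0.051  0.047]
wrist (328, 165, 4224, [0.577, -0.008]) tray [ 0.065 -0.179]
wrist (519, 108, 5149, [0.644, 0.02]) tray [ 0.127 -0.142]
```

>>> play_rows:
  steps:
    - [[-0.0006,0.002,-0.004,0],[0.008,0,-0.0013,0],[0.008,0,-0.0013,0],[0.008,0,-0.0013,0],[0.008,0,-0.0013,0]]

```text
time: 13.67
ee_pos: [0.58, -0.021, 0.0295]
tcp_rot: [-179.4, 9.1, 95.4]
wrist_force: [0.1, -0.4, 0.3]
opening: -0.0003
grasp_force: 0.2
```

>>> play_rows:
  steps:
    - [[0.008,0,-0.0013,0],[0.008,0,-0.0013,0],[0.008,0,-0.0013,0],[0.008,0,-0.0013,0],[0.008,0,-0.0013,0]]

```text
time: 14.08
ee_pos: [0.576, 0.0191, 0.0291]
tcp_rot: [-179.3, 9.0, 95.4]
wrist_force: [0.6, -0.7, -0.4]
opening: -0.0003
grasp_force: 0.2
```

>>> play_rows:
  steps:
    - [[0.008,0,-0.0013,0],[0.008,0,-0.0013,0],[0.008,0,-0.0013,0],[0.008,0,-0.0013,0],[0.008,0,-0.0013,0]]

```text
time: 14.5
ee_pos: [0.5723, 0.0594, 0.0292]
tcp_rot: [-179.3, 9.0, 95.4]
wrist_force: [0.5, 0.0, 0.1]
opening: -0.0001
grasp_force: 0.1
```

```bash
python3 - <<'E'
from h import *
rows([.55,.2,.024],15)
nuts('scene'); nuts('wrist',400)
cv2.imwrite('pics/w2.png',cam('wrist')['img'])
E
```

```text
t 14.5 pos [0.5723 0.0594 0.0292] rot [-179.34    9.05   95.43] toolx [-0.093  0.983 -0.157] tooly [ 0.996  0.093 -0.011] toolz [ 0.003 -0.158 -0.987]
q [10.1 11.2 -7.9 72.3 -9.  94.8] total [ 0.1411 -0.0091 -0.0171] per row [ 0.0094 -0.0006 -0.0011]
scene (249, 236, 58, [0.748, -0.194]) tray [ 0.259 -0.34 ]
scene (327, 215, 50, [0.648, 0.02]) tray [ 0.131 -0.142]
scene (349, 200, 52, [0.568, 0.085]) tray [ 0.043 -0.088]
scene (394, 187, 18, [0.493, 0.232]) tray [-0.051  0.048]
wrist (458, 304, 642, [0.645, 0.035]) tray [ 0.126 -0.127]
wrist (319, 202, 3438, [0.567, 0.087]) tray [ 0.042 -0.086]
```

View pics/w2.png

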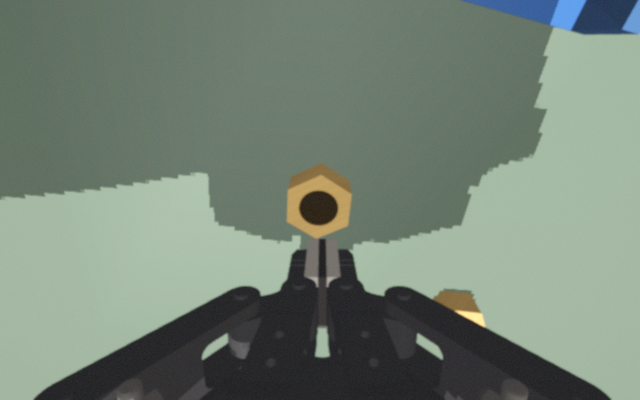

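Nut 2 rides on one corner but is still centred, at (319,202) against the finger slot at column 322. I'll trim 2 mm to the left and go down 4 mm as I continue.

>>> play_rows:
  steps:
    - [[0.008,-0.001,0.0007,0],[0.008,-0.001,0.0007,0],[0.008,0,-0.0013,0],[0.008,0,-0.0013,0],[0.008,0,-0.0013,0]]

```text
time: 15.07
ee_pos: [0.5665, 0.099, 0.0254]
tcp_rot: [-179.3, 9.0, 95.4]
wrist_force: [0.4, -0.7, 0.1]
opening: 0.0005
grasp_force: 0.1
```

>>> play_rows:
  steps:
    - [[0.008,0,-0.0013,0],[0.008,0,-0.0013,0],[0.008,0,-0.0013,0],[0.008,0,-0.0013,0],[0.008,0,-0.0013,0]]

```text
time: 15.48
ee_pos: [0.5628, 0.1394, 0.0256]
tcp_rot: [-179.3, 9.0, 95.4]
wrist_force: [0.6, -0.1, -0.4]
opening: 0.0002
grasp_force: 0.1
```

```bash
python3 - <<'E'
from h import *
rows([.56,.2,.024],15)
nuts('scene'); nuts('wrist',400)
E
```

```text
t 15.4833 pos [0.5628 0.1394 0.0256] rot [-179.34    9.05   95.43] toolx [-0.093  0.983 -0.157] tooly [ 0.996  0.093 -0.011] toolz [ 0.003 -0.158 -0.987]
q [ 17.9  13.1  -6.1  73.4  -8.7 102.7] total [ 0.0601  0.0029 -0.008 ] per row [ 0.004   0.0002 -0.0005]
scene (249, 236, 58, [0.748, -0.194]) tray [ 0.259 -0.34 ]
scene (327, 215, 50, [0.648, 0.02]) tray [ 0.131 -0.142]
scene (374, 199, 51, [0.56, 0.163]) tray [ 0.025 -0.012]
scene (394, 187, 24, [0.492, 0.231]) tray [-0.052  0.046]
wrist (321, 205, 3538, [0.559, 0.167]) tray [ 0.023 -0.008]
wrist (143, 30, 5594, [0.492, 0.228]) tray [-0.051  0.044]
```

>>> play_rows:
  steps:
    - [[0.008,0,-0.0013,0],[0.008,0,-0.0013,0],[0.008,0,-0.0013,0],[0.008,0,-0.0013,0],[0.008,0,-0.0013,0]]

```text
time: 16.0
ee_pos: [0.559, 0.1797, 0.0257]
tcp_rot: [-179.3, 9.0, 95.4]
wrist_force: [-0.4, -0.3, -0.6]
opening: -0.0
grasp_force: 0.1
```

>>> play_rows:
  steps:
    - [[0.008,0,-0.0013,0],[0.006,0,-0.001,0],[0.004,0,-0.0006,0],[0,0,0,0],[0,0,0,0]]

```text
time: 16.42
ee_pos: [0.5574, 0.1972, 0.0257]
tcp_rot: [-179.3, 9.1, 95.5]
wrist_force: [-0.2, -0.2, 0.1]
opening: 0.0002
grasp_force: 0.0
```

>>> play_rows:
  steps:
    - [[-0.02,0,0.0032,0],[-0.0033,0,-0.021,0],[-0.0033,0,-0.021,0],[-0.0033,0,-0.021,0],[-0.0033,0,-0.021,0]]

```text
time: 16.83
ee_pos: [0.5602, 0.1764, 0.1118]
tcp_rot: [-179.3, 9.1, 95.4]
wrist_force: [-0.1, -0.1, -0.5]
opening: -0.0
grasp_force: 0.0
```

>>> play_rows:
  steps:
    - [[0,0,0,-0.1],[0,0,0,0],[0,0,0,0],[0,0,0,0],[0,0,0,0]]

```text
time: 17.25
ee_pos: [0.5598, 0.1768, 0.1098]
tcp_rot: [-178.4, 9.0, 101.1]
wrist_force: [0.4, 0.0, -0.0]
opening: 0.0004
grasp_force: 0.0
```

```bash
python3 - <<'E'
from h import *
a=np.radians(101.2); rows([.6475-.045*np.cos(a),.02-.045*np.sin(a),.10],8)
nuts('scene'); nuts('wrist',400)
E
```

```text
t 17.25 pos [0.5598 0.1768 0.1098] rot [-178.36    8.95  101.12] toolx [-0.191  0.969 -0.156] tooly [ 0.982  0.188 -0.028] toolz [ 0.002 -0.158 -0.987]
q [ 21.4  12.6   2.7  83.4  -8.5 100.6] total [-0.2116  0.0571  0.0416] per row [-0.0265  0.0071  0.0052]
scene (249, 236, 54, [0.748, -0.195]) tray [ 0.259 -0.341]
scene (327, 215, 50, [0.647, 0.02]) tray [ 0.13  -0.142]
scene (393, 198, 32, [0.556, 0.224]) tray [0.013 0.048]
scene (394, 187, 26, [0.492, 0.231]) tray [-0.052  0.046]
wrist (332, 116, 1498, [0.554, 0.224]) tray [0.011 0.048]
wrist (235, 84, 1765, [0.491, 0.231]) tray [-0.053  0.046]
```

>>> play_rows:
  steps:
    - [[-0.0265,0.0071,0.0052,0],[-0.0265,0.0071,0.0052,0],[-0.0265,0.0071,0.0052,0],[-0.0265,0.0071,0.0052,0],[-0.0265,0.0071,0.0052,0]]

```text
time: 17.77
ee_pos: [0.6209, 0.0502, 0.1043]
tcp_rot: [-178.4, 8.9, 101.2]
wrist_force: [-0.0, 1.2, -0.2]
opening: -0.0003
grasp_force: 0.0
```

>>> play_rows:
  steps:
    - [[-0.0265,0.0071,0.0052,0],[-0.0265,0.0071,0.0052,0],[-0.0265,0.0071,0.0052,0],[0,0,0,0],[0,0,0,0]]

```text
time: 18.18
ee_pos: [0.6568, -0.0253, 0.1003]
tcp_rot: [-178.4, 8.9, 101.1]
wrist_force: [0.0, -0.1, -0.2]
opening: -0.0003
grasp_force: 0.0
```

>>> play_rows:
  steps:
    - [[0.004,0,0.0237,0],[0.004,0,0.0237,0],[0.004,0,0.0237,0],[0,0,0,0],[0,0,0,0]]

```text
time: 18.6
ee_pos: [0.6536, -0.0227, 0.0281]
tcp_rot: [-178.3, 8.9, 101.3]
wrist_force: [-0.7, -0.2, 0.6]
opening: 0.0001
grasp_force: 0.0
```

```bash
python3 - <<'E'
from h import *
a=np.radians(101.2); rows([.6475-.03*np.cos(a),.02-.03*np.sin(a),.025],1)
nuts('scene'); nuts('wrist',400)
E
```

```text
t 18.6 pos [ 0.6536 -0.0227  0.0281] rot [-178.27    8.9   101.3 ] toolx [-0.194  0.969 -0.155] tooly [ 0.981  0.191 -0.03 ] toolz [ 0.001 -0.158 -0.988]
q [ 1.7 20.6  3.5 73.1 -9.1 80.5] total [0.0134 0.0024 0.0009] per row [0.0134 0.0024 0.0009]
scene (249, 236, 58, [0.748, -0.194]) tray [ 0.259 -0.34 ]
scene (327, 216, 57, [0.65, 0.021]) tray [ 0.133 -0.14 ]
scene (393, 198, 24, [0.554, 0.224]) tray [0.011 0.048]
scene (394, 187, 19, [0.493, 0.231]) tray [-0.051  0.047]
wrist (327, 164, 3778, [0.647, 0.021]) tray [ 0.13  -0.141]
```

>>> play_rows:
  steps:
    - [[0.004,0.0022,0.0015,0],[0.008,0,-0.0013,0],[0.008,0,-0.0013,0],[0.008,0,-0.0013,0],[0.008,0,-0.0013,0]]

```text
time: 19.12
ee_pos: [0.65, 0.0134, 0.0274]
tcp_rot: [-178.5, 8.9, 101.2]
wrist_force: [0.2, -0.8, 1.0]
opening: -0.0004
grasp_force: 0.2
```

>>> play_rows:
  steps:
    - [[0.008,0,-0.0013,0],[0.008,0,-0.0013,0],[0.008,0,-0.0013,0],[0.008,0,-0.0013,0],[0.008,0,-0.0013,0]]

```text
time: 19.53
ee_pos: [0.6421, 0.0529, 0.0272]
tcp_rot: [-178.4, 8.9, 101.2]
wrist_force: [0.4, 0.3, 0.4]
opening: -0.0002
grasp_force: 0.2
```

```bash
python3 - <<'E'
from h import *
rows([.62,.2,.024],15)
nuts('scene'); nuts('wrist',400)
cv2.imwrite('pics/w3.png',cam('wrist')['img'])
E
```

```text
t 19.5333 pos [0.6421 0.0529 0.0272] rot [-178.43    8.94  101.23] toolx [-0.192  0.969 -0.155] tooly [ 0.981  0.191 -0.027] toolz [ 0.003 -0.158 -0.987]
q [ 8.4 20.2  2.9 73.8 -9.  87.4] total [ 0.1473  0.0064 -0.0201] per row [ 0.0098  0.0004 -0.0013]
scene (249, 236, 58, [0.748, -0.194]) tray [ 0.259 -0.34 ]
scene (346, 213, 60, [0.637, 0.077]) tray [ 0.113 -0.087]
scene (393, 198, 25, [0.554, 0.225]) tray [0.011 0.049]
scene (394, 187, 18, [0.493, 0.231]) tray [-0.051  0.047]
wrist (320, 204, 3566, [0.635, 0.08]) tray [ 0.11  -0.084]
```

View pics/w3.png

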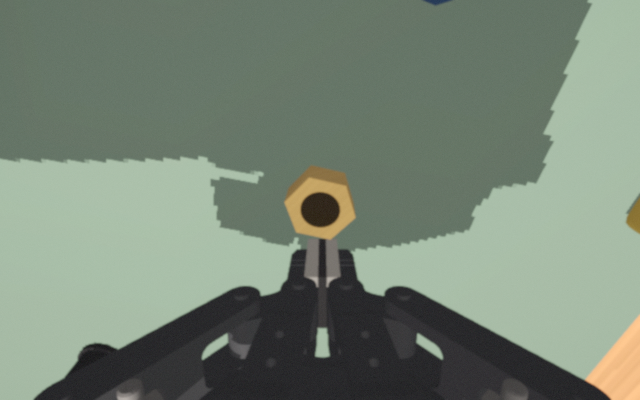

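Nut 3 is centred on the fingers at (320,204). Continuing.

>>> play_rows:
  steps:
    - [[0.008,-0.0005,-0.0013,0],[0.008,-0.0005,-0.0005,0],[0.008,0,-0.0005,0],[0.008,0,-0.0013,0],[0.008,0,-0.0013,0]]

```text
time: 20.1
ee_pos: [0.6334, 0.0922, 0.0258]
tcp_rot: [-178.4, 8.9, 101.2]
wrist_force: [-0.3, -0.0, -0.5]
opening: -0.0001
grasp_force: 0.1
```

```bash
python3 - <<'E'
from h import *
nuts('scene'); nuts('wrist',400)
E
```

```text
scene (249, 236, 54, [0.748, -0.195]) tray [ 0.259 -0.341]
scene (359, 212, 60, [0.627, 0.116]) tray [ 0.097 -0.049]
scene (393, 198, 30, [0.555, 0.224]) tray [0.012 0.048]
scene (394, 187, 19, [0.493, 0.231]) tray [-0.051  0.047]
wrist (321, 205, 3624, [0.627, 0.12]) tray [ 0.097 -0.045]
```

>>> play_rows:
  steps:
    - [[0.008,0,-0.0013,0],[0.008,0,-0.0013,0],[0.008,0,-0.0013,0],[0.008,0,-0.0013,0],[0.008,0,-0.0013,0]]

```text
time: 20.62
ee_pos: [0.6258, 0.132, 0.0261]
tcp_rot: [-178.4, 8.9, 101.2]
wrist_force: [0.6, -0.3, 0.1]
opening: -0.0001
grasp_force: 0.1
```

>>> play_rows:
  steps:
    - [[0.008,0,-0.0013,0],[0.008,0,-0.0013,0],[0.008,0,-0.0013,0],[0.008,0,-0.0013,0],[0.008,0,-0.0013,0]]

```text
time: 21.03
ee_pos: [0.6181, 0.1717, 0.0263]
tcp_rot: [-178.4, 8.9, 101.2]
wrist_force: [-0.3, -0.8, 0.2]
opening: -0.0002
grasp_force: 0.1
```

>>> play_rows:
  steps:
    - [[0.008,0,-0.0013,0],[0.006,0,-0.001,0],[0.004,0,-0.0006,0],[0,0,0,0],[0,0,0,0]]

```text
time: 21.45
ee_pos: [0.6147, 0.1889, 0.0263]
tcp_rot: [-178.4, 8.9, 101.2]
wrist_force: [1.4, 0.0, 0.4]
opening: 0.0001
grasp_force: 0.0
```

>>> play_rows:
  steps:
    - [[-0.02,0,0.0032,0],[-0.0033,0,-0.021,0],[-0.0033,0,-0.021,0],[-0.0033,0,-0.021,0],[-0.0033,0,-0.021,0]]

```text
time: 21.87
ee_pos: [0.6209, 0.1687, 0.1123]
tcp_rot: [-178.4, 8.9, 101.2]
wrist_force: [0.5, 1.5, -0.2]
opening: 0.0002
grasp_force: 0.0
```

>>> play_rows:
  steps:
    - [[-0.03,0,-0.015,0],[-0.03,0,-0.015,0],[-0.03,0,-0.015,0],[-0.03,0,-0.015,0],[0,0,0,0]]

```text
time: 22.28
ee_pos: [0.6454, 0.058, 0.1938]
tcp_rot: [-178.8, 9.0, 100.9]
wrist_force: [0.7, 0.2, 0.9]
opening: -0.0002
grasp_force: 0.0
```

```bash
python3 - <<'E'
from h import *
nuts('scene'); nuts('side'); c=cam('side'); print(bot.get_obs()['time'])
c=cam('scene'); print(blobs(c,*BLK,.01),blobs(c,(0,180,90),(5,255,255),.02))
cv2.imwrite('pics/s4.png',cv2.resize(c['img'][140:260,150:490],(800,282),interpolation=cv2.INTER_CUBIC))
E
```

```text
scene (249, 236, 58, [0.748, -0.194]) tray [ 0.259 -0.34 ]
scene (392, 209, 30, [0.61, 0.216]) tray [0.067 0.047]
scene (393, 198, 24, [0.554, 0.224]) tray [0.011 0.048]
scene (394, 187, 18, [0.493, 0.232]) tray [-0.051  0.048]
side (395, 231, 57, [0.731, -0.17]) tray [ 0.239 -0.319]
side (233, 168, 76, [0.49, 0.23]) tray [-0.054  0.045]
side (255, 162, 70, [0.553, 0.223]) tray [0.01  0.047]
side (274, 157, 67, [0.607, 0.215]) tray [0.064 0.046]
22.4333
[(304, 191, 16, [0.53, -0.059]), (345, 156, 182, [0.305, 0.069])] [(189, 201, 146, [0.608, -0.415]), (458, 180, 151, [0.461, 0.441]), (211, 168, 82, [0.417, -0.397])]
```

View pics/s4.png

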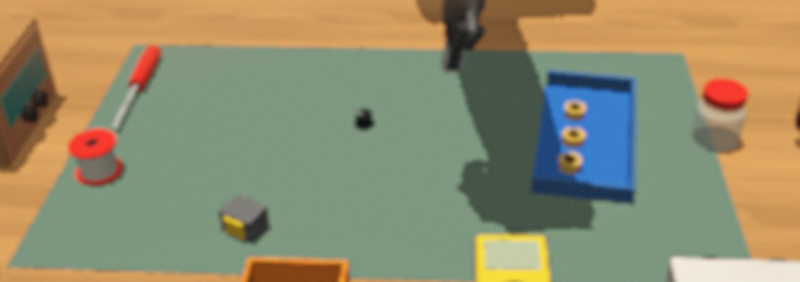

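All three nuts lie about 46 mm behind the front edge, at crop pixels (575,108), (573,135) and (570,161). The knob and the other things haven't moved, and the arm is clear.

```bash
python3 -c "
from workcell import bot
print(bot.job_done())"
```

```text
the job is handed in; nothing more can be done
None
```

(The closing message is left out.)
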